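Hold the dust-case shutter half open

ROBOT

A 6-joint arm with a two-finger parallel gripper is mounted at the origin on the work surface. World frame = base frame: x ahead of the robot, y to its left, z up, the work surface at z = 0. Lengths are in m, angles in degrees, forces in N, time in s.
With the tool pointing down it reaches from about 0.3 to 0.75 m from the base axis. Payload 8.5 kg.
Tool frame: the origin (TCP) lies between the finger pads; the fingertips stand env.finger_overhang ahead of it and the grasp point (between the pads) lies 2 mm behind it (env.finger_overhang is the distance from the TCP to the fingertips, in m); z points along the fingers, y is the line along which they close (so a half turn about z gives the same grasp; the last joint's range is limited). The gripper opens to 85 mm and grips with 20 to 120 N. Pads are 22 mm wide; open, the fingers measure 114 mm over their backs; the gripper's body (76 mm by 85 mm) begins 54 mm behind the grasp point. The pads swing forward as they close: fully open they stand 13 mm farther back than shut.
Start: joints at [-77.997, 21.807, 74.336, -0, 83.858, -12.336], TCP at [0.227, -0.501, 0.22] pointing down, gripper open.
Joint ranges: [-178.18, 178.18], [-50.72, 133.34], [12.68, 142.11], [-81.47, 261.47], [9.98, 163.14], [-165.26, 165.26]. Speed limits (degrees/s): [136.94, 136.94, 180, 180, 180, 180].

INTERFACE

Orientations are given as a 3x3 rotation matrix whose columns are the frame's x, y, z axes.
In Python, from rig import env gives the robot as it stands. The module is installed in compiled form; this text tells all that it offers.
- The arm moves only by the tool jog_arm, never from a script. Its arguments are lists of equal length, an entry for each row: "hand": the finger opening in m, from 0 to 0.0854; "travel": the shift along the world's x, y, z in m, a list of three; "yaw": the turn about the world's z in rad. A call has exactly 5 rows; each row shifts and turns the commanded pose from where the row before left it; what a row does not reach is not made up. A row lasts 1/8 s, in which the tool goes at most 62.5 mm and 10.7 degrees, less where a joint would pass 70% of its speed; a pose out of reach is approached as far as the arm can. A call is refused whole if a number of a shift passes 0.0625 or a number of a turn 0.188, either way. A call with a gripper value outside its range is refused whole. The fingers move at their own pace and stop on an object; "grip_force" is the grip in N (left out, the last holds). Time passes only in rows, so rows that do not move let the fingers close, or fill a call up. It gives the time, the measured TCP pose, the force, the opening and the grip force at its end, in the units of the state.
- env.observe(): the state, without advancing time (a new reading comes with each control period).
- env.get_image(name): name is "side" or "top" or "wrist"; returns the picture (420x560x3 uint8, red, green, blue); there is no depth.
- env.calibration(name): a dict with "fx", "fy", "cx", "cy" (pixels), "position" and "rotation" of the camera in the world; the wrist camera has in their place "hand_eye" (4x4, takes a point from camera to tool coordinates, whose origin is the TCP and whose axes are the flange's). Camera axes: x right, y down, z forward; pixel columns grow to the right and rows downward; lengths in m; the calibration is good to about 2 mm. A picture is of the moment at which its call begins: read the wrist's pose just before it. calibration takes no time and is no camera call.
- env.close_job(): hands the job in; it is judged then, once.
The state is a dict: "time_s": time; "q": joint angles; "qvel": joint speeds; "joint_efforts": joint torques, N m; "position": TCP position; "tool_rot": TCP orientation; "ft_force": force on the tool from outside, world axes, zero at the start; "wrist_torque": the same for the moment, N m; "grip_width": finger opening in m; "gripper_force": force on a finger pad.
Only numpy, scipy, OpenCV 4.12 (cv2) and the standard library are available. Lean on these libraries where they do the work, as an engineer would, in place of code of your own. Each camera call takes 0.05 s, during which the arm holds its last target. There are 200 camera calls.

TASK

The red alarm clock blocks the sprung shutter of the green dust case: lift it off and set it down upright inside the blue-lined tray, without dropping it. Then slide the shutter by its black fin towards where the clock stood until it is half open, its rear edge over the brass divider (level with the orange marks), so that the first compartment is open and the second is never bared. Finish while still holding the shutter there with the gripper, and leave the watch stand, jar, loupe and yellow box where they are.

Things in the scene. Friction and masses are not known exactly. Their poses are not given: they have to be found in the camera images.
- case: Fixed green dust case, 130 (x) by 220 (y) mm, top 50 mm above the bench; origin: centre of its underside. Its +y is the shutter's opening direction. Under the shutter, at the -y end, are the first (y -100 to -60 mm) and second (y -48 to -8 mm) open compartments; from y -8 to +110 mm is a flat deck, where the clock stands. Guide rails (|x| 53 to 65 mm) rise 8 mm above the top all along y.
- divider (a point): Middle of the top of the brass divider, 12 mm thick, between the two compartments, at case y = -54 mm, 49 mm above the bench; hidden by the shutter at first. Orange 12 mm marks on both guide rails stand level with it. Axes of the case.
- shutter (a joint): Travel of the shutter in m along the case's +y: 0 shut (so at the start), 0.1 fully open, 0.05 half open (rear edge over the middle of the divider). The spring pulls it shut with 3 N at 0, rising 1 N per 10 mm: 8 N at half, 13 N at full; let go, it snaps shut.
- fin (a point): Point in the shutter's upright black fin (white line on top), 14 mm thick along y, 50 mm wide along x, from 57 to 101 mm above the bench; the point is midway in x and y, 82 mm above the bench, at case y = -70 mm when shut. Axes of the case. The fin stands on an aluminium plate 90 mm wide (x), its upper face 57 mm above the bench, reaching from 34 mm behind the fin (-y) to 72 mm ahead.
- shutter_edge (a point): Middle of the shutter plate's rear (-y) edge, on its upper face, 34 mm behind the fin's centre; over the divider when half open.
- clock_center (a point): Centre of the loose red alarm clock: a box 40 mm deep (its x), 60 mm wide (its y), 72 mm high, plus a thin white bar on top (seen only, 5 mm); white dial on its +x face; 0.15 to 0.3 kg. The point is 36 mm above its flat underside; axes are the clock's own. It starts upright on the case's deck, so 86 mm above the bench.
- tray: Fixed empty tray of dark wood with blue felt lining, 180 (x) by 140 (y) mm outside, walls 6 mm thick and 22 mm high, inner floor 6 mm above the bench; origin: centre of its underside.
- watch: Loose bystander: wristwatch on a grey cushion on a white 50 by 50 mm foot, 59 mm high; origin under its centre.
- jar: Loose bystander: amber jar with white cap, 42 mm across, 50 mm high; origin under its centre.
- loupe: Loose bystander: black conical eye loupe, 38 mm across its foot, 34 mm high; origin under its centre.
- battery_box: Loose bystander: yellow box, 45 by 60 mm, 30 mm high; origin under its centre.

How it is judged (in metres and radians):
On the way, in this order (a step that is already met when the one before it is completed fails the run):
1. the clock stands upright in the tray, let go (x of clock_center in the frame of tray between -0.068 and 0.068 m and y of clock_center in the frame of tray between -0.048 and 0.048 m and z of clock_center in the frame of tray between 0.035 and 0.047 m and angle between clock_center's own z axis and vertical below 0.12 rad and linear speed of clock below 0.02 m/s and contact force between the fingers and clock below 0.1 N), for 0.2 s.
2. the gripper holds the shutter still at half travel (value of joint shutter between 0.043 and 0.057 m and velocity of joint shutter between -0.01 and 0.01 m/s and contact force between the fingers and shutter above 3 N), for 0.5 s.
At the end, for the whole second after the job is handed in: The clock stands upright (0.12 rad), released and still in the tray, its centre within 68 mm (x) and 48 mm (y) of the tray's. The fingers hold the shutter still (3 N or more) at 50 mm of travel within 7 mm; nothing loose touches it; the four bystanders are within 30 mm of their places (all of step 1 and all of step 2 and not (contact force between shutter and clock above 0.1 N) and not (contact force between shutter and watch above 0.1 N) and not (contact force between shutter and jar above 0.1 N) and not (contact force between shutter and loupe above 0.1 N) and not (contact force between shutter and battery_box above 0.1 N) and distance of each of watch, jar, loupe, battery_box from where it was at the start of the episode below 0.03 m); the arm keeps its last pose, push and grip.
It fails at once if the second compartment is bared: shutter beyond 65 mm (value of joint shutter above 0.065 m).
It fails at once if the shutter is shoved against the clock (contact force between shutter and clock above 2 N).
It fails at once if the clock is tipped over (angle between clock_center's own z axis and vertical above 0.7 rad).
It fails at once if the clock is dropped (falls free by more than about 3 cm) (linear speed of clock above 0.75 m/s and contact force between the fingers and clock below 0.05 N).
It fails at once if a bystander is knocked more than 30 mm (distance of any of watch, jar, loupe, battery_box from where it was at the start of the episode above 0.03 m).
It also fails if it takes over 51 s, if anything falls off the work surface, if the arm or the gripper's body presses on something with over 40 N, if the wrist force passes 120 N, or if a joint passes its speed limit or range.

## Working session

There is one attempt and no reset: what is moved stays moved. The work goes in short steps, Python scripts to look and compute and a tool call to move; the robot and the scene stay as the last step left them, time stands still between calls to the robot, and variables do not carry over. Pictures are saved under pics/ and viewed, at most 10 in all, crops included, and the job is handed in when it is done.

Besides the shell and the picture viewer there is one more tool, called after "Request:" as name([rows], argument=value, ...), one row to a line, values as JSON. jog_arm: Moves the arm, as the interface text tells. Its arguments: {"type":"object","properties":{"hand":{"type":"array"},"travel":{"type":"array"},"yaw":{"type":"array"},"grip_force":{"type":"number"}},"required":["hand","travel","yaw"]}

```bash
mkdir -p pics; cat > h.py <<'E'
import numpy as np,cv2
from rig import env
def ray(name,u,v,z,c=None):
    c=c or env.calibration(name); R=np.array(c["rotation"]);p=np.array(c["position"])
    d=R@np.array([(u-c["cx"])/c["fx"],(v-c["cy"])/c["fy"],1]); return p+d*(z-p[2])/d[2]
def wcal():
    s=env.observe();c=env.calibration("wrist");H=np.array(c["hand_eye"]);R=np.array(s["tool_rot"])
    c["rotation"]=R@H[:3,:3];c["position"]=np.array(s["position"])+R@H[:3,3];return c
def snap(name,f):
    im=env.get_image(name);cv2.imwrite("pics/"+f,im[:,:,::-1]);return im
E
python3 - <<'E'
from h import *
a=snap("top","t0.png");b=snap("side","s0.png")
for n in("top","side"):
    c=env.calibration(n);print(n,c["fx"],np.round(c["position"],3),np.round(c["rotation"],2).tolist())
s=env.observe();print(np.round(s["tool_rot"],3).tolist(),s["grip_width"],env.finger_overhang,s["time_s"])
E
```

```text
top 396.0717883749805 [ 0.483 -0.03   0.829] [[-0.02, -1.0, 0.08], [-1.0, 0.02, -0.01], [0.01, -0.08, -1.0]]
side 467.7414028387318 [ 0.535 -0.847  0.745] [[1.0, 0.01, 0.01], [-0.0, -0.64, 0.77], [0.02, -0.77, -0.64]]
[[0.911, 0.412, -0.0], [0.412, -0.911, 0.001], [0.0, -0.001, -1.0]] 0.08565730399938166 0.017 0.1
```

View pics/t0.png

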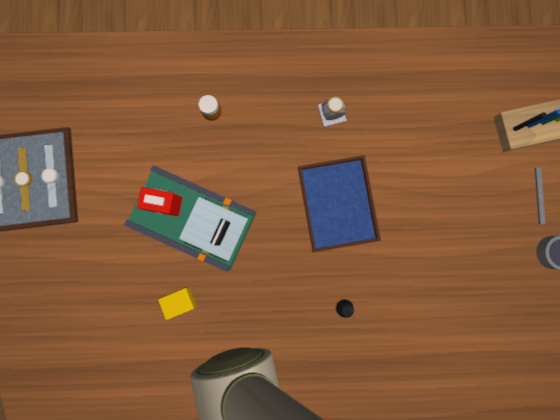

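View pics/s0.png

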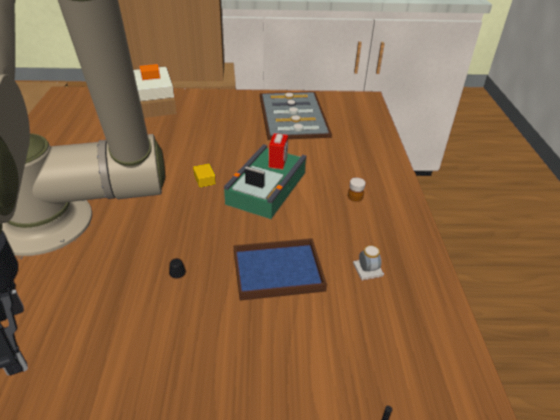

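The top view shows the clock at about (160,201) with a white bar on top. The fin is at (220,232), the orange marks at (227,202) and (202,257), and the tray centre near (338,203). The side view agrees with this layout.

```bash
python3 - <<'E'
from h import *
im=cv2.imread("pics/t0.png");hsv=cv2.cvtColor(im,cv2.COLOR_BGR2HSV)
def cents(m,amin=8):
    n,l,st,c=cv2.connectedComponentsWithStats(m.astype(np.uint8));return [(c[i],st[i,4],l==i) for i in range(1,n) if st[i,4]>=amin]
H,S,V=[hsv[:,:,i].astype(int) for i in range(3)]
roi=np.zeros(H.shape,bool);roi[160:280,120:260]=1
om=cents(roi&(H>9)&(H<20)&(S>230)&(V>180),15)
P=[ray("top",*c,.058)[:2] for c,a,_ in om];print("orange",[(c.round(1),a) for c,a,_ in om],np.round(P,4),np.linalg.norm(P[0]-P[1]))
r=cents(roi&((H<5)|(H>175))&(S>200)&(V>100),50)
for c,a,m in r:
    q=cv2.minAreaRect(np.argwhere(m)[:,::-1].astype(np.float32));print("red",c,a,q)
m=np.zeros(H.shape,bool);m[185:215,138:182]=1
for c,a,k in cents(m&(S<60)&(V>150),20):
    q=cv2.minAreaRect(np.argwhere(k)[:,::-1].astype(np.float32));B=np.array([ray("top",*x,.127)[:2] for x in cv2.boxPoints(q)])
    print("bar",c,a,q,ray("top",*q[0],.127).round(4),np.round(B,4).tolist())
m=np.zeros(H.shape,bool);m[140:260,285:395]=1
for c,a,k in cents(m&(H>100)&(H<130)&(S>120),500):
    q=cv2.minAreaRect(np.argwhere(k)[:,::-1].astype(np.float32));B=np.array([ray("top",*x,.006)[:2] for x in cv2.boxPoints(q)])
    print("tray",a,q,ray("top",*q[0],.006).round(4),np.round(B,4).tolist())
m=np.zeros(H.shape,bool);m[212:255,203:238]=1
for c,a,k in cents(m&(V<60),20): print("fin dark",c,a,ray("top",*c,.09))
big=cv2.resize(im[160:275,120:265],None,fx=5,fy=5,interpolation=cv2.INTER_CUBIC);cv2.imwrite("pics/t0c.png",big)
E
```

```text
orange [(array([227., 201.]), np.int32(29)), (array([201.1, 256.9]), np.int32(30))] [[0.5656 0.0721]
 [0.4582 0.123 ]] 0.11890304076932076
red [160.88410104 201.82020802] 673 ((159.44232177734375, 201.28846740722656), (41.772735595703125, 21.57277488708496), 11.309932708740234)
bar [153.75539568 199.50359712] 139 ((153.71153259277344, 199.44229125976562), (18.8271484375, 7.2562971115112305), 11.309932708740234) [0.5637 0.1928 0.127 ] [[0.561, 0.2104], [0.5736, 0.208], [0.5664, 0.1753], [0.5537, 0.1777]]
tray 4580 ((338.1678161621094, 203.61744689941406), (78.43510437011719, 59.2028694152832), 79.99201965332031) [ 0.5609 -0.153   0.006 ] [[0.6332, -0.0796], [0.6528, -0.2034], [0.4894, -0.2256], [0.4709, -0.1037]]
fin dark [222.0625 232.9375] 112 [0.50265743 0.07763251 0.09      ]
```

View pics/t0c.png

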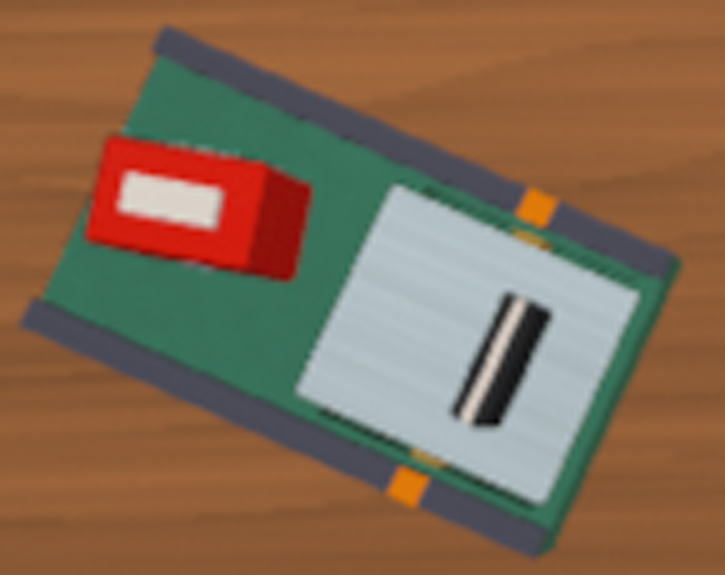

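The orange marks measure 118.9 mm apart and should be 118, and the clock comes out at about case y +54, so both fit. The targets are clock (0.564, 0.193) at yaw −12.4°, fin (0.505, 0.083) with case +y = (0.428, 0.903), and tray (0.561, −0.153). I'm moving above the clock now.

Request:
jog_arm([
  [0.0225,0.0463,0.004],
  [0.0225,0.0463,0.004],
  [0.0225,0.0463,0.004],
  [0.0225,0.0463,0.004],
  [0.0225,0.0463,0.004],
], hand=[0.0854,0.0854,0.0854,0.0854,0.0854], yaw=[0.062,0.062,0.062,0.062,0.062], grip_force=40)

```text
time_s: 0.72
position: [0.3395, -0.2679, 0.2402]
tool_rot: [[0.741, 0.672, -0.0], [0.672, -0.741, 0.0], [0.0, -0.0, -1.0]]
ft_force: [0.3, -0.6, 0.0]
grip_width: 0.0856
gripper_force: 0.0
```

Request:
jog_arm([
  [0.0225,0.0463,0],
  [0.0225,0.0463,0],
  [0.0225,0.0463,0],
  [0.0225,0.0463,0],
  [0.0225,0.0463,0],
], hand=[0.0854,0.0854,0.0854,0.0854,0.0854], yaw=[0.062,0.062,0.062,0.062,0.062])

```text
time_s: 1.35
position: [0.4521, -0.0364, 0.2401]
tool_rot: [[0.5, 0.866, -0.0], [0.866, -0.5, 0.0], [-0.0, -0.0, -1.0]]
ft_force: [0.9, -1.1, 0.1]
grip_width: 0.0856
gripper_force: 0.0
```

Request:
jog_arm([
  [0.0225,0.0463,0],
  [0.0225,0.0463,0],
  [0.0225,0.0463,0],
  [0.0225,0.0463,0],
  [0,0,0],
], hand=[0.0854,0.0854,0.0854,0.0854,0.0854], yaw=[0.062,0.062,0.062,0.062,0.062])

```text
time_s: 1.98
position: [0.5421, 0.1499, 0.2392]
tool_rot: [[0.209, 0.978, -0.001], [0.978, -0.209, 0.0], [0.0, -0.001, -1.0]]
ft_force: [-0.2, -0.3, -0.2]
grip_width: 0.0853
gripper_force: 0.0
```

```bash
python3 - <<'E'
from h import *
c=wcal();im=snap("wrist","w1.png")
hsv=cv2.cvtColor(im,cv2.COLOR_RGB2HSV);H,S,V=[hsv[:,:,i].astype(int) for i in range(3)]
m=(((H<5)|(H>175))&(S>200)&(V>150)).astype(np.uint8)
cs=max(cv2.findContours(m,0,2)[0],key=cv2.contourArea)
q=cv2.minAreaRect(cs);B=np.array([ray("",*x,.122,c)[:2] for x in cv2.boxPoints(q)]);print(q,B.round(4).tolist(),B.mean(0),[np.linalg.norm(B[i]-B[i-1]) for i in (1,2)])
E
```

```text
((294.9999694824219, 141.5), (47.99999237060547, 72.99998474121094), -0.0) [[0.5403, 0.1708], [0.5525, 0.2258], [0.5882, 0.2181], [0.5783, 0.1627]] [0.56484091 0.19437164] [np.float64(0.05629646626084569), np.float64(0.03650076091454999)]
```

View pics/w1.png

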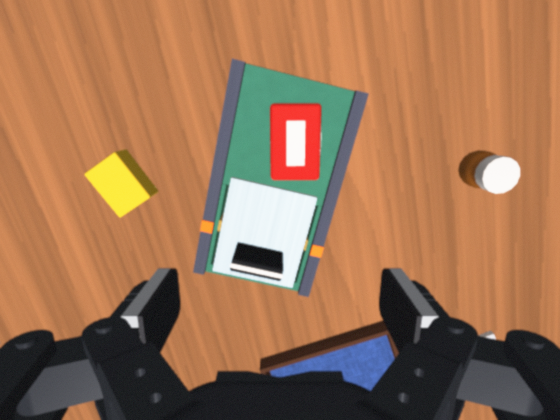

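The wrist view shows the clock at (296,141), squared up with the gripper. It measures at (0.565, 0.194), which agrees with the top view. I'll centre over it, go down and grip.

Request:
jog_arm([
  [0.011,0.022,0],
  [0.0115,0.022,0],
  [0,0,-0.03],
  [0,0,-0.03],
  [0,0,0],
], hand=[0.0854,0.0854,0.0854,0.0854,0.0854], yaw=[0,0,0,0,0])

```text
time_s: 2.65
position: [0.5631, 0.1906, 0.1783]
tool_rot: [[0.216, 0.976, -0.005], [0.976, -0.216, -0.001], [-0.002, -0.005, -1.0]]
ft_force: [-0.2, 0.1, -0.0]
grip_width: 0.0854
gripper_force: 0.0
```

Request:
jog_arm([
  [0,0,-0.025],
  [0,0,-0.025],
  [0,0,-0.02],
  [0,0,-0.014],
  [0,0,0],
], hand=[0.0854,0.0854,0.0854,0.0854,0.0854], yaw=[0,0,0,0,0])

```text
time_s: 3.28
position: [0.5642, 0.1909, 0.0963]
tool_rot: [[0.215, 0.977, -0.001], [0.977, -0.215, -0.0], [-0.0, -0.001, -1.0]]
ft_force: [0.5, 0.4, -0.3]
grip_width: 0.0855
gripper_force: 0.0
```

Request:
jog_arm([
  [0,0,0],
  [0,0,0],
  [0,0,0],
  [0,0,0],
  [0,0,0],
], hand=[0.03,0.03,0.03,0.03,0.03], yaw=[0,0,0,0,0], grip_force=40)

```text
time_s: 3.9
position: [0.5643, 0.1912, 0.0971]
tool_rot: [[0.214, 0.977, 0.001], [0.977, -0.214, 0.0], [0.0, 0.001, -1.0]]
ft_force: [-2.2, 0.7, 6.1]
grip_width: 0.0392
gripper_force: 40.7
```

Request:
jog_arm([
  [0,0,0.005],
  [0,0,0.015],
  [0,0,0.025],
  [0,0,0.025],
  [0,0,0.02],
], hand=[0.03,0.03,0.03,0.03,0.03], yaw=[0,0,0,0,0])

```text
time_s: 4.53
position: [0.5643, 0.1911, 0.1881]
tool_rot: [[0.214, 0.977, 0.001], [0.977, -0.214, 0.0], [0.0, 0.001, -1.0]]
ft_force: [0.9, 0.2, -3.6]
grip_width: 0.0389
gripper_force: 40.9
```

Request:
jog_arm([
  [0,-0.01,0],
  [0,-0.025,0],
  [0,-0.035,0],
  [0,-0.035,0],
  [0,-0.035,0],
], hand=[0.03,0.03,0.03,0.03,0.03], yaw=[0,0.04,0.04,0.04,0.04])

```text
time_s: 5.15
position: [0.5635, 0.0494, 0.1853]
tool_rot: [[0.055, 0.998, -0.002], [0.998, -0.055, 0.0], [-0.0, -0.002, -1.0]]
ft_force: [0.6, -0.1, -1.6]
grip_width: 0.0392
gripper_force: 40.8
```

Request:
jog_arm([
  [0,-0.035,0],
  [0,-0.035,0],
  [0,-0.035,0],
  [0,-0.035,0],
  [0,-0.035,0],
], hand=[0.03,0.03,0.03,0.03,0.03], yaw=[0.04,0.04,0.04,0.04,0.03])

```text
time_s: 5.78
position: [0.5634, -0.1255, 0.1853]
tool_rot: [[-0.134, 0.991, -0.002], [0.991, 0.134, 0.001], [0.001, -0.002, -1.0]]
ft_force: [0.3, -0.5, -2.5]
grip_width: 0.0389
gripper_force: 40.8
```

Request:
jog_arm([
  [0,-0.02,0],
  [0,-0.01,0],
  [0,0,0],
  [0,0,0],
  [0,0,0],
], hand=[0.03,0.03,0.03,0.03,0.03], yaw=[0,0,0,0,0])

```text
time_s: 6.4
position: [0.5642, -0.153, 0.1863]
tool_rot: [[-0.135, 0.991, -0.0], [0.991, 0.135, 0.0], [0.0, 0.0, -1.0]]
ft_force: [0.2, -0.1, -4.2]
grip_width: 0.0388
gripper_force: 40.9
```

Request:
jog_arm([
  [0,0,-0.03],
  [0,0,-0.03],
  [0,0,-0.03],
  [0,0,-0.02],
  [0,0,-0.01],
], hand=[0.03,0.03,0.03,0.03,0.03], yaw=[0,0,0,0,0])

```text
time_s: 7.02
position: [0.564, -0.1533, 0.0653]
tool_rot: [[-0.134, 0.991, -0.001], [0.991, 0.134, 0.001], [0.001, -0.001, -1.0]]
ft_force: [0.7, -0.1, -2.4]
grip_width: 0.039
gripper_force: 40.9
```

Request:
jog_arm([
  [0,0,-0.004],
  [0,0,-0.003],
  [0,0,-0.002],
  [0,0,0],
  [0,0,0],
], hand=[0.03,0.03,0.03,0.03,0.03], yaw=[0,0,0,0,0])

```text
time_s: 7.65
position: [0.5643, -0.1539, 0.0575]
tool_rot: [[-0.134, 0.991, 0.0], [0.991, 0.134, -0.0], [-0.0, 0.0, -1.0]]
ft_force: [-0.1, -0.4, -3.4]
grip_width: 0.0385
gripper_force: 40.9
```

Request:
jog_arm([
  [0,0,-0.002],
  [0,0,-0.001],
  [0,0,-0.001],
  [0,0,0],
  [0,0,0],
], hand=[0.03,0.03,0.03,0.03,0.03], yaw=[0,0,0,0,0])

```text
time_s: 8.28
position: [0.5642, -0.1539, 0.0532]
tool_rot: [[-0.134, 0.991, 0.0], [0.991, 0.134, 0.0], [0.0, 0.0, -1.0]]
ft_force: [-0.3, -0.6, -3.8]
grip_width: 0.0388
gripper_force: 40.9
```

Request:
jog_arm([
  [0,0,-0.001],
  [0,0,-0.001],
  [0,0,-0.001],
  [0,0,0],
  [0,0,0],
], hand=[0.03,0.03,0.03,0.03,0.03], yaw=[0,0,0,0,0])

```text
time_s: 8.9
position: [0.5642, -0.1541, 0.053]
tool_rot: [[-0.134, 0.991, 0.002], [0.991, 0.134, -0.001], [-0.002, 0.001, -1.0]]
ft_force: [-7.9, 2.7, 21.0]
grip_width: 0.0388
gripper_force: 43.7
```

Contact is felt at z 0.053, as predicted. I'll ease up 1 mm, then release and rise.

Request:
jog_arm([
  [0,0,0.001],
  [0,0,0.0005],
  [0,0,0],
  [0,0,0],
  [0,0,0],
], hand=[0.03,0.03,0.06,0.0854,0.0854], yaw=[0,0,0,0,0])

```text
time_s: 9.52
position: [0.5642, -0.1539, 0.0516]
tool_rot: [[-0.134, 0.991, -0.0], [0.991, 0.134, 0.0], [0.0, -0.0, -1.0]]
ft_force: [0.6, -0.3, 0.7]
grip_width: 0.0857
gripper_force: 0.0
```

Request:
jog_arm([
  [0,0,0],
  [0,0,0],
  [0,0,0.01],
  [0,0,0.03],
  [0,0,0.04],
], hand=[0.0854,0.0854,0.0854,0.0854,0.0854], yaw=[0,0,0,0,0])

```text
time_s: 10.15
position: [0.5638, -0.1538, 0.1327]
tool_rot: [[-0.134, 0.991, -0.001], [0.991, 0.134, 0.001], [0.001, -0.001, -1.0]]
ft_force: [0.0, -0.6, -0.1]
grip_width: 0.0855
gripper_force: 0.0
```

Request:
jog_arm([
  [0,0,0.04],
  [0,0,0.04],
  [0,0,0.01],
  [0,0,0],
  [0,0,0],
], hand=[0.0854,0.0854,0.0854,0.0854,0.0854], yaw=[0,0,0,0,0])

```text
time_s: 10.78
position: [0.5637, -0.1537, 0.2204]
tool_rot: [[-0.134, 0.991, -0.002], [0.991, 0.134, 0.001], [0.001, -0.002, -1.0]]
ft_force: [-0.1, -1.3, 0.0]
grip_width: 0.0854
gripper_force: 0.0
```

Request:
jog_arm([
  [-0.007,0.02,0],
  [-0.007,0.03,0],
  [-0.007,0.03,0],
  [-0.007,0.03,0],
  [-0.007,0.03,0],
], hand=[0.0854,0.0854,0.0854,0.0854,0.0854], yaw=[0.124,0.124,0.124,0.124,0.124])

```text
time_s: 11.4
position: [0.5285, -0.0129, 0.2205]
tool_rot: [[-0.687, 0.726, -0.002], [0.726, 0.687, 0.001], [0.002, -0.001, -1.0]]
ft_force: [0.7, -0.0, 0.0]
grip_width: 0.0852
gripper_force: 0.0
```

Request:
jog_arm([
  [-0.008,0.03,0],
  [-0.008,0.03,0],
  [-0.008,0.03,0],
  [0,0.007,0],
  [0,0,0],
], hand=[0.0854,0.0854,0.0854,0.0854,0.0854], yaw=[0.124,0.124,0.126,0,0])

```text
time_s: 12.02
position: [0.5052, 0.0829, 0.2212]
tool_rot: [[-0.903, 0.43, -0.001], [0.43, 0.903, -0.0], [0.001, -0.001, -1.0]]
ft_force: [-0.3, -0.4, 0.4]
grip_width: 0.0854
gripper_force: 0.0
```

```bash
python3 - <<'E'
from h import *
s=env.observe();R=np.array(s["tool_rot"]);print(s["position"],np.degrees(np.arctan2(R[1,1],R[0,1])))
c=wcal();im=snap("wrist","w2.png");t=snap("top","t2.png");sd=snap("side","s2.png")
cv2.imwrite("pics/m2.png",np.vstack([np.hstack([cv2.resize(im,(400,300)),cv2.resize(t,(400,300))]),np.hstack([cv2.resize(sd[120:330,140:420],(400,300)),cv2.resize(t[140:280,220:407],(400,300))])])[:,:,::-1])
hsv=cv2.cvtColor(im,cv2.COLOR_RGB2HSV);H,S,V=[hsv[:,:,i].astype(int) for i in range(3)]
m=(H>9)&(H<20)&(S>230)&(V>200)
n,l,st,ct=cv2.connectedComponentsWithStats(m.astype(np.uint8))
for i in range(1,n):
    if st[i,4]>25: print("orange",ct[i].round(1),st[i,4],ray("",*ct[i],.058,c).round(4))
E
```

```text
[0.50523236 0.08292904 0.22115409] 64.5481126600883
```

View pics/m2.png

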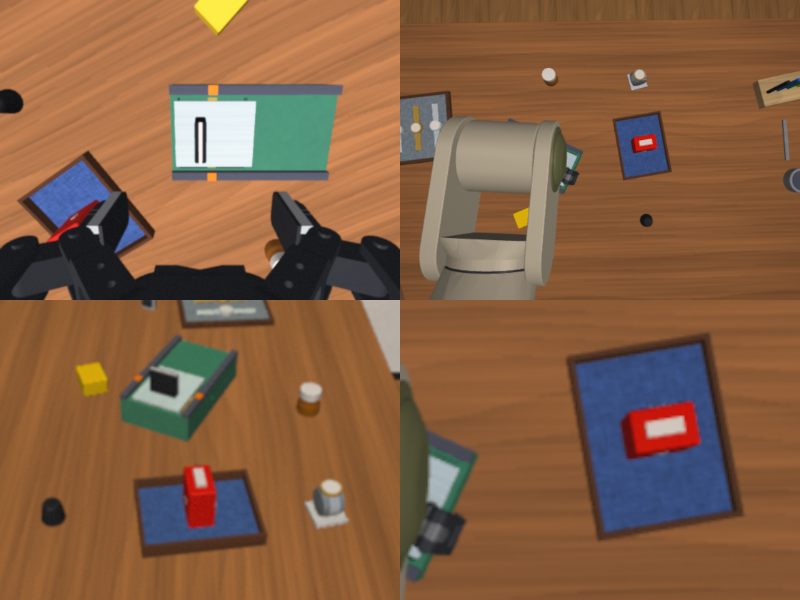

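The clock stands upright in the middle of the tray. In the wrist view the fin's white line is near (280,196) full-size and the marks are at about (298,126) and (297,248). I'll compute the fin's offset from these.

```bash
python3 - <<'E'
from h import *
c=wcal();im=cv2.imread("pics/w2.png");hsv=cv2.cvtColor(im,cv2.COLOR_BGR2HSV);H,S,V=[hsv[:,:,i].astype(int) for i in range(3)]
def cc(m,lo):
    n,l,st,ct=cv2.connectedComponentsWithStats(m.astype(np.uint8));return [(ct[i],st[i]) for i in range(1,n) if st[i,4]>lo]
roi=np.zeros(H.shape,bool);roi[115:262,230:360]=1
p0=np.array(env.observe()["position"])[:2];y=np.array([.428,.903]);x=np.array([.903,-.428])
def show(n,u,z):
    p=ray("",*u,z,c)[:2];print(n,u.round(1),p.round(4),"rel x,y",((p-p0)@x).round(4),((p-p0)@y).round(4))
for u,s in cc(roi&(H>9)&(H<23)&(S>190)&(V>200),25): show("orange %d"%s[4],u,.058)
r2=np.zeros(H.shape,bool);r2[150:240,262:302]=1
for u,s in cc(r2&(V<70),30): show("dark "+str(s),u,.09)
ink=np.argwhere(r2&(V<70));print(ink.min(0),ink.max(0))
print(V[195,265:300],V[200,265:300])
E
```

```text
orange 143 [298. 125.] [0.4598 0.1232] rel x,y -0.0588 0.0175
orange 117 [296.2 247.1] [0.5671 0.0719] rel x,y 0.0601 0.0171
dark [274 165  14  62 402] [280.3 192.6] [0.5026 0.085 ] rel x,y -0.0037 0.0013
[165 274] [226 287]
[245 245 245 246 245 244 235 184  99  44  46  62 129 215 247 251 250 238
 171  83  47  41  56 116 196 240 246 247 246 247 247 247 247 247 247] [244 244 244 244 245 243 233 185 100  47  48  62 128 216 247 251 250 237
 171  84  45  42  69 142 220 242 246 246 246 246 246 246 246 246 246]
```

The fin is centred within about 1.3 mm. I'll go down and grip it.

Request:
jog_arm([
  [0.0005,0.001,-0.03],
  [0,0,-0.035],
  [0,0,-0.03],
  [0,0,-0.025],
  [0,0,-0.008],
], hand=[0.0854,0.0854,0.0854,0.0854,0.0854], yaw=[0,0,0,0,0])

```text
time_s: 12.8
position: [0.5053, 0.0834, 0.0925]
tool_rot: [[-0.903, 0.43, -0.002], [0.43, 0.903, 0.0], [0.002, -0.001, -1.0]]
ft_force: [-0.5, -0.4, 0.8]
grip_width: 0.0854
gripper_force: 0.0
```

Request:
jog_arm([
  [0,0,-0.007],
  [0,0,0],
  [0,0,0],
  [0,0,0],
  [0,0,0],
], hand=[0.0854,0.03,0.03,0.03,0.03], yaw=[0,0,0,0,0], grip_force=60)

```text
time_s: 13.42
position: [0.5058, 0.0841, 0.087]
tool_rot: [[-0.904, 0.428, 0.001], [0.428, 0.904, -0.0], [-0.0, 0.0, -1.0]]
ft_force: [-0.3, -0.2, -0.4]
grip_width: 0.0297
gripper_force: 0.0
```

Request:
jog_arm([
  [0,0,0],
  [0,0,0],
  [0,0,0],
  [0,0,0],
  [0,0,0],
], hand=[0.005,0.005,0.005,0.005,0.005], yaw=[0,0,0,0,0])

```text
time_s: 14.05
position: [0.5056, 0.0839, 0.0871]
tool_rot: [[-0.904, 0.428, 0.0], [0.428, 0.904, -0.001], [-0.0, -0.0, -1.0]]
ft_force: [-2.9, -1.9, 4.8]
grip_width: 0.0108
gripper_force: 58.8
```

Request:
jog_arm([
  [0.0017,0.0036,0],
  [0.0026,0.0054,0],
  [0.0026,0.0054,0],
  [0.0026,0.0054,0],
  [0,0,0],
], hand=[0.005,0.005,0.005,0.005,0.005], yaw=[0,0,0,0,0])

```text
time_s: 14.68
position: [0.515, 0.1037, 0.0871]
tool_rot: [[-0.904, 0.428, -0.0], [0.428, 0.904, -0.001], [-0.0, -0.001, -1.0]]
ft_force: [-3.6, -3.2, 6.6]
grip_width: 0.0111
gripper_force: 58.9
```

Request:
jog_arm([
  [0.0026,0.0054,0],
  [0.0026,0.0054,0],
  [0.0026,0.0054,0],
  [0.0026,0.0054,0],
  [0.0013,0.0027,0],
], hand=[0.005,0.005,0.005,0.005,0.005], yaw=[0,0,0,0,0])

```text
time_s: 15.3
position: [0.5263, 0.1275, 0.087]
tool_rot: [[-0.904, 0.428, -0.001], [0.428, 0.904, -0.002], [0.0, -0.002, -1.0]]
ft_force: [-5.3, -7.0, 7.9]
grip_width: 0.0112
gripper_force: 59.1
```

Request:
jog_arm([
  [0,0,0],
  [0,0,0],
  [0,0,0],
  [0,0,0],
  [0,0,0],
], hand=[0.005,0.005,0.005,0.005,0.005], yaw=[0,0,0,0,0])

```text
time_s: 15.92
position: [0.5263, 0.1274, 0.087]
tool_rot: [[-0.904, 0.428, -0.001], [0.428, 0.904, -0.002], [0.0, -0.002, -1.0]]
ft_force: [-5.1, -6.5, 7.0]
grip_width: 0.0111
gripper_force: 59.0
```

```bash
python3 - <<'E'
from h import *
im=snap("wrist","w3.png");sd=snap("side","s3.png")
cv2.imwrite("pics/m3.png",np.hstack([cv2.resize(im,(400,300)),cv2.resize(sd[140:230,200:320],(400,300),interpolation=cv2.INTER_CUBIC)])[:,:,::-1])
E
```

```text
(no output)
```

View pics/m3.png

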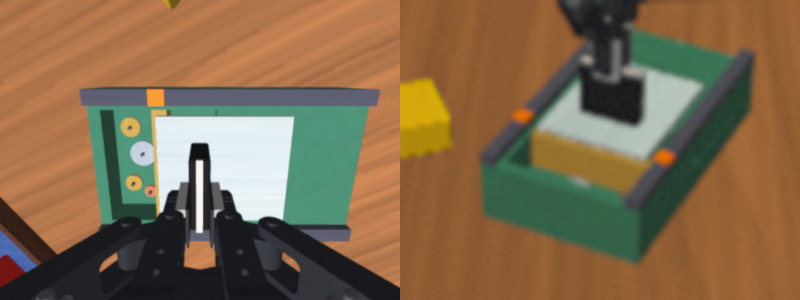

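The wrist view shows the shutter's rear edge at column 155, level with the orange mark (147–164). The first compartment is open and the second is covered. By the arm's motion the travel is about 48 mm, and it is held still, so I'm handing the job in.

```bash
python3 -c "
from rig import env
print(env.close_job())"
```

```text
the job is handed in; nothing more can be done
None
```

The job is handed in, though the hand-in gave no verdict: the clock is upright and released in the tray, and the gripper is holding the shutter at about 48 mm of travel, its rear edge over the divider; nothing touched the bystanders as far as I could see.

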